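# Shut the bench air and take the blanking plug out of the quick coupler

## Task

Shut off the bench air outlet by rolling its thumbwheel toward the coupler as far as it goes, and only then pull back the coupler's spring sleeve so that the square-headed blanking plug pops out, and let go of the sleeve so that it springs fully home. Then take the plug out and lay it down flat in the steel tray without dropping it; leave everything else on the bench where it is.

Things in the scene. Friction and masses are not known exactly. Their poses are not given: they have to be found in the camera images.
- air_unit: Fixed bench air outlet: grey box 100 mm (x) by 130 mm (y), top 78 mm above the bench, on a base plate 116 x 146 mm. Origin: centre of its underside on the bench, z up. The coupler sticks out of its -x face along -x. On top: a thumbwheel in a slot at y = -38 mm and a round gauge (42 mm across, 7 mm high) at y = +35 mm. Place and yaw vary.
- coupler_mouth (a point): Open end of the fixed brass coupler tube, on its axis, at unit x = -118, y = 0, 52 mm above the bench. Axes as the unit's: the tube (31 mm across, bore 22 mm) runs from here along +x, level, 68 mm to the box.
- wheel (a joint): Shut-off thumbwheel, black, ribbed, 61 mm across, 12 mm thick, axle along unit y. Rad: 0 = shut (end stop), 1.7 = fully open; starts 0.6 to 1.3. Rolling the top of the rim toward the coupler (unit -x) shuts it, 30 mm of rim per rad; turns at 1.5 N on the rim, stays where left. One white rib is on top when shut.
- wheel_crest (a point): Point on top of the thumbwheel's rim, 87.5 mm above the bench, 9.5 mm above the box top; fixed to the unit (same axes), does not turn with the wheel.
- sleeve (a joint): Travel of the spring sleeve in m along unit +x (back, toward the box): 0 = home (forward), 0.014 = fully back. Its spring pushes forward, 5 N at home, 10 N fully back; the catch adds a few N. By about 0.009 back the catch frees the plug and a built-in ejector pushes it out about 22 mm within a second.
- sleeve_grip (a point): Middle of the sleeve's knurled grip on the coupler axis; moves with it (home: unit x = -85.5, y = 0, z = 52 mm), axes as the unit's. Round steel sleeve, 38 mm across, 45 mm long (20.5 mm behind to 24.5 mm before this point); its front 8 mm is a flange 44 mm across.
- plug: Loose steel blanking plug, 90 mm long, 0.12 kg. Origin on its axis at the flange's inner face; x points along the shank (into the coupler). Shank 20.4 mm across, x = 0 to +46 mm; flange 31 mm across, x = -4 to 0; square head 26 x 26 mm, x = -44 to -4. Popped out, it rests with 24 mm of shank in the bore, flats upright, head drooping 0.09 rad (centre 46 mm high); draw it out along unit -x.
- plug_head (a point): Centre of the plug's square head, 24 mm from the plug's origin along its -x; the place to grip it.
- tray: Fixed open steel tray, 130 mm (x) by 170 mm (y), 22 mm high, walls and floor 3 mm. Origin: centre of its underside on the bench. Stands left or right of the air outlet; place and yaw vary.
- jaw_white: Bystander: white plaster jaw model, 75 x 67 x 32 mm. Origin under its middle.
- brown_jar: Bystander: brown jar with a cream lid, 58 mm across, 82 mm high. Origin under its middle.
- paste_jar: Bystander: small jar with a white lid, 43 mm across, 72 mm high. Origin under its middle.
- tape: Bystander: roll of tan tape lying flat, 98 mm across, 25 mm high. Origin under its middle.
Not all that is in view belongs to the job. Of the things like the plug, leave any that is green; of the rest the larger one is meant.

How it is judged:
On the way, in this order (a step that is already met when the one before it is completed fails the run):
1. the thumbwheel is rolled shut, the plug still locked in the coupler (value of joint wheel below 0.15 rad and x of plug in the frame of air_unit above -0.124 m), for 0.2 s.
2. the sleeve is pulled back (value of joint sleeve above 0.005 m), for 0.05 s.
3. the plug has popped out and the sleeve, let go, is fully home (value of joint sleeve below 0.0015 m and x of plug in the frame of air_unit below -0.132 m and contact force between the fingers and air_unit below 0.1 N), for 0.1 s.
At the end, for the whole second after the job is handed in: the plug lies flat (axis within 0.27 rad of level) and at rest wholly in the steel tray, the sleeve is home (within 1.5 mm) and the thumbwheel is shut (within 0.15 rad of its stop) (value of joint wheel below 0.15 rad and value of joint sleeve below 0.0015 m and x of plug in the frame of tray between -0.06 and 0.06 m and y of plug in the frame of tray between -0.08 and 0.08 m and z of plug in the frame of tray between 0 and 0.032 m and x of plug_head in the frame of tray between -0.06 and 0.06 m and y of plug_head in the frame of tray between -0.08 and 0.08 m and angle between plug's own x axis and vertical between 1.3 and 1.85 rad and linear speed of plug below 0.02 m/s); the robot touches nothing.
It fails at once if the sleeve is pulled back while the air is still on (value of joint sleeve above 0.006 m and value of joint wheel above 0.25 rad).
It fails at once if the plug is dropped from more than about 5 cm or thrown (linear speed of plug above 1 m/s and contact force between the fingers and plug below 0.05 N).
It fails at once if a bystander (jaw model, jar or tape) is knocked more than 4 cm out of its place (distance of any of jaw_white, brown_jar, paste_jar, tape from where it was at the start of the episode above 0.04 m).
It also fails if it takes over 58 s, if anything falls off the work surface, if the arm or the gripper's body presses on something with over 40 N, if the wrist force passes 120 N, or if a joint passes its speed limit or range.

## Robot

A 6-joint arm with a two-finger parallel gripper is mounted at the origin on a cart in front of the work surface, level with it; the furniture and walls round the work are solid. World frame = base frame: x ahead of the robot, y to its left, z up, the work surface at z = 0. Lengths are in m, angles in rad, forces in N, time in s.
With the tool pointing down it reaches from about 0.275 to 0.75 m from the base axis. Payload 10.2 kg.
Tool frame: the origin (TCP) lies midway between the tips of the shut fingers; the grasp point (between the pads) lies 19 mm behind it (env.hold_point_z is the distance from the TCP to the grasp point, in m); z points along the fingers, y is the line along which they close (so a half turn about z gives the same grasp; the last joint's range is limited). The gripper opens to 85 mm and grips with 20 to 120 N. Pads are 22 mm wide; open, the fingers measure 114 mm over their backs; the gripper's body (76 mm by 85 mm) begins 54 mm behind the grasp point. The pads swing forward as they close: fully open they stand 13 mm farther back than shut.
Start: joints at [-1.516, 0.313, 1.498, -0, 1.331, -0.223], TCP at [0.144, -0.505, 0.231] pointing down, gripper open.
Joint ranges: [-2.94, 2.94], [-0.97, 2.17], [0.19, 2.56], [-1.23, 4.37], [0.02, 3.11], [-2.88, 2.88]. Speed limits (rad/s): [2.39, 2.39, 3.01, 3.14, 3.14, 3.14].

## Interface

Orientations are given as a unit quaternion [x, y, z, w].
In Python, from bench import env, kinematics, monitor, eyes, job gives the robot as it stands. The module is installed in compiled form; this text tells all that it offers. Calls block until the motion is done:
- env.reach(position, orientation): joint-space move of the TCP to a pose.
- env.movel(position, velocity=0.15, frame=None, guard=None): straight line of the TCP; frame=None keeps the orientation; velocity is the mean speed in m/s. With guard (N) it stops when the force on the tool has changed by that much, and returns True; else False.
- env.set_joints(angles): joint-space move.
- env.release() and env.close_gripper(effort=None): open the fingers fully, or close them until they stop; effort is the grip in N (None keeps the last).
- env.hold(seconds).
- kinematics.ik(position, orientation): joint angles nearest the present ones, or None.
- monitor.sense(): the state.
- eyes.grab_frame(name): name is "scene" or "top" or "wrist"; returns a dict with "frame" (480x640x3 uint8, red, green, blue), "mtx" (3x3 intrinsics, pixels), "k1" (the pictures are not rectified: a ray, as slopes to the right and down, at radius r is drawn at 1 + k1 r^2 times it, then the intrinsics apply), "view" (4x4, takes a point from world to camera coordinates). Camera axes: x right, y down, z forward; pixel columns grow to the right and rows downward; lengths in m; the calibration is good to about 2 mm. A picture is of the moment at which its call begins. There is no depth.
A pose or a line that the arm cannot do raises env.MotionError and nothing moves.
- job.hand_in(): hands the job in; it is judged then, once.
The state is a dict: "clock": time; "joints": joint angles; "qvel": joint speeds; "joint_efforts": joint torques, N m; "position": TCP position; "ee_rot": TCP orientation; "contact_force": force on the tool from outside, world axes, zero at the start; "ft_torque": the same for the moment, N m; "finger_gap": opening from 0.0 (shut) to 1.0 (fully open); "gripper_force": force on a finger pad.
Only numpy, scipy, OpenCV 4.12 (cv2) and the standard library are available. Lean on these libraries where they do the work, as an engineer would, in place of code of your own. Each camera call takes 0.05 s, during which the arm holds its last target. There are 200 camera calls.

## Working session

There is one attempt and no reset: what is moved stays moved. The work goes in short steps, each a Python script; the robot and the scene stay as the last script left them, time stands still between calls to the robot, and variables do not carry over. Pictures are saved under pics/ and viewed, at most 11 in all, crops included, and the job is handed in when it is done.

```bash
mkdir -p pics; cat > h.py <<'E'
import numpy as np, cv2
from bench import env, kinematics, monitor, eyes, job
from scipy.spatial.transform import Rotation as R
def snap(n,f):
    d=eyes.grab_frame(n); cv2.imwrite(f'pics/{f}.png',d['frame'][:,:,::-1]); np.savez(f'pics/{f}.npz',mtx=d['mtx'],k1=d['k1'],view=d['view']); return d
def ray(f,px):
    d=np.load(f'pics/{f}.npz'); K=d['mtx']; k1=float(d['k1'])
    p=cv2.undistortPoints(np.array([[px]],float),K,np.array([k1,0,0,0,0.]))[0,0]
    V=d['view']; Rm=V[:3,:3]; o=-Rm.T@V[:3,3]; v=Rm.T@np.array([p[0],p[1],1]); return o,v/np.linalg.norm(v)
def onz(f,px,z):
    o,v=ray(f,px); return o+v*(z-o[2])/v[2]
def tri(*obs):
    A=np.zeros((3,3));b=np.zeros(3)
    for f,px in obs:
        o,v=ray(f,px); P=np.eye(3)-np.outer(v,v); A+=P;b+=P@o
    x=np.linalg.solve(A,b); return x,[round(float(np.linalg.norm((np.eye(3)-np.outer(v,v))@(x-o))),4) for o,v in (ray(f,p) for f,p in obs)]
def proj(f,X):
    d=np.load(f'pics/{f}.npz'); c=d['view'][:3,:3]@np.asarray(X)+d['view'][:3,3]; s=c[:2]/c[2]; s=s*(1+float(d['k1'])*(s@s)); return (d['mtx'][:2,:2]@s+d['mtx'][:2,2])
def st():
    s=monitor.sense(); print({k:np.round(s[k],3) for k in ('clock','position','joints','contact_force','finger_gap','gripper_force')})
E
python3 - <<'E'
from h import *
for n in('scene','top','wrist'):
    d=snap(n,n+'0'); V=d['view']; print(n,-V[:3,:3].T@V[:3,3],d['mtx'][0,0],d['k1'])
a=cv2.imread('pics/scene0.png');b=cv2.imread('pics/top0.png');
st()
E
```

```text
scene [-0.00527464 -0.70873017  1.11194266] 604.1013695763397 -0.04447065646963024
top [0.428169   0.05948637 1.13776869] 453.02897180663894 0.001330666174863414
wrist [ 0.20737099 -0.48602732  0.37249003] 429.52626320382336 -0.04727247877215708
{'clock': np.float64(0.15), 'position': array([ 0.144, -0.505,  0.231]), 'joints': array([-1.516,  0.313,  1.498, -0.   ,  1.331, -0.223]), 'contact_force': array([-0.73 ,  0.076,  0.203]), 'finger_gap': np.float64(0.999), 'gripper_force': np.float64(0.0)}
```

View pics/top0.png

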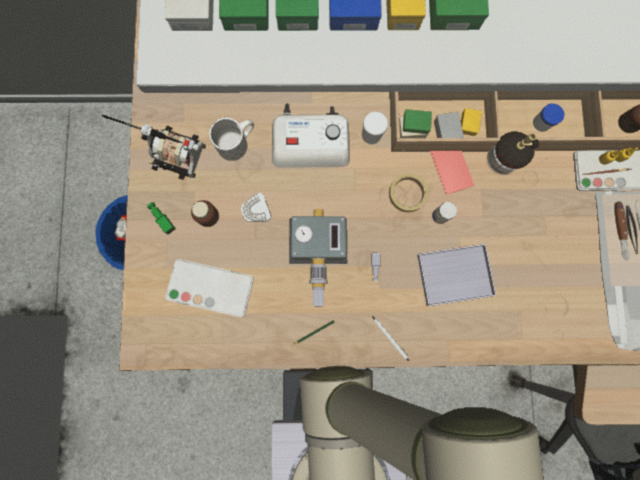

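View pics/scene0.png

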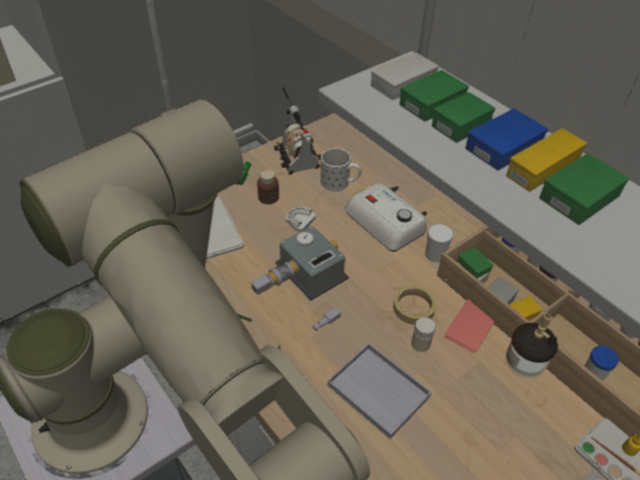

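The top view shows the unit at about (319,240), its coupler pointing down the image to (318,305), and the tray at about (457,275). A small decoy plug lies at (376,265) and a green one at (160,217). I'll enlarge both views to read pixels.

```bash
python3 - <<'E'
from h import *
def crop(f,x0,y0,w,h,s):
    return cv2.resize(cv2.imread(f'pics/{f}.png')[y0:y0+h,x0:x0+w],None,fx=s,fy=s,interpolation=cv2.INTER_CUBIC)
cv2.imwrite('pics/ct.png',crop('top0',280,205,100,110,5)[:550])
cv2.imwrite('pics/cs.png',crop('scene0',240,220,125,115,5))
a=crop('top0',410,240,90,70,4); b=crop('scene0',320,335,115,105,4)
c=np.zeros((420,820,3),np.uint8); c[:280,:360]=a; c[:420,360:820]=b; cv2.imwrite('pics/tray.png',c[:,:800])
E
```

```text
(no output)
```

View pics/ct.png

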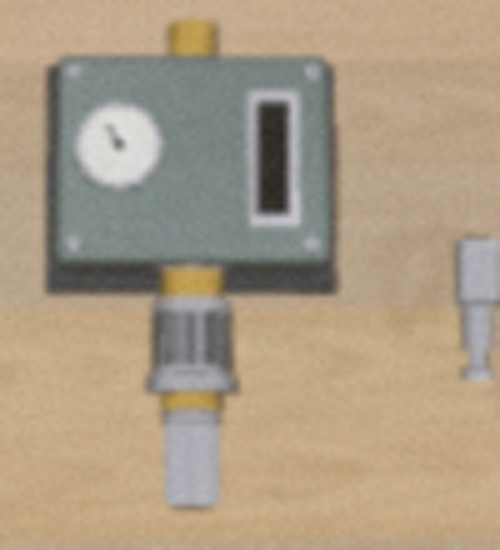

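View pics/cs.png

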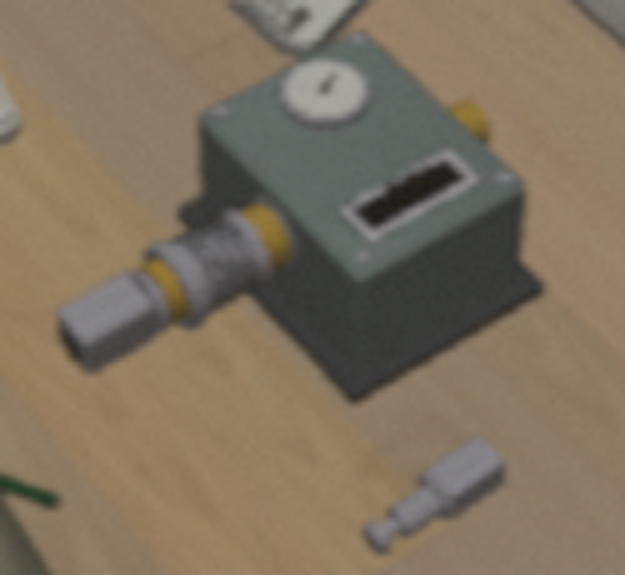

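View pics/tray.png

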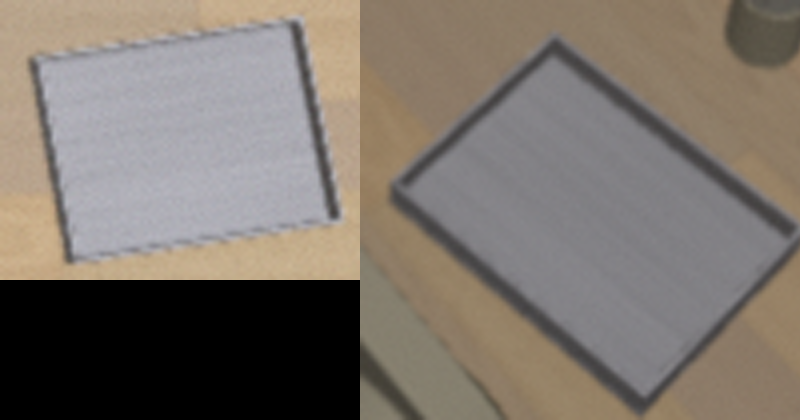

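```bash
python3 - <<'E'
from h import *
from scipy.optimize import least_squares
T=lambda u,v:(280+(u+.5)/5-.5,205+(v+.5)/5-.5)
S=lambda u,v:(240+(u+.5)/5-.5,220+(v+.5)/5-.5)
TT=lambda u,v:(410+(u+.5)/4-.5,240+(v+.5)/4-.5)
TS=lambda u,v:(320+(u-360+.5)/4-.5,335+(v+.5)/4-.5)
for n,a,b in [('-x+y',T(53,264),S(200,120)),('-x-y',T(333,264),S(357,280)),('+x-y',T(328,57),S(524,190)),('+x+y',T(60,57),S(365,33)),('gauge',T(118,144),S(324,90)),('wheelwin',T(273,158),S(410,196)),
 ('t1',TT(33,60),TS(555,38)),('t2',TT(300,18),TS(800,232)),('t3',TT(340,218),TS(643,405)),('t4',TT(70,262),TS(398,190))]:
    x,e=tri(('top0',a),('scene0',b)); print(n,x.round(4),e)
def fit(obs,g,free=0):
    def W(p,X): c,s=np.cos(p[2]),np.sin(p[2]); return [p[0]+c*X[0]-s*X[1],p[1]+s*X[0]+c*X[1],X[2]]
    f=lambda p:np.concatenate([proj(v,W(p,X))-px for v,px,X in obs])
    r=least_squares(f,g,loss='soft_l1'); print(r.x.round(4),'res',r.fun.reshape(-1,2).round(1).tolist())
    return r.x
c=.05;y=.065;z=.078
u=fit([('top0',T(53,264),(-c,y,z)),('top0',T(333,264),(-c,-y,z)),('top0',T(328,57),(c,-y,z)),('top0',T(60,57),(c,y,z)),
('scene0',S(200,120),(-c,y,z)),('scene0',S(357,280),(-c,-y,z)),('scene0',S(524,190),(c,-y,z)),('scene0',S(365,33),(c,y,z)),('scene0',S(352,402),(-.058,-.073,0)),
('top0',T(47,292),(-.058,.073,0.003)),('top0',T(337,292),(-.058,-.073,.003))],[.43,.06,0])
t=fit([(v,p,X) for v,p,X in zip(['top0']*4+['scene0']*4,[TT(33,60),TT(300,18),TT(340,218),TT(70,262),TS(555,38),TS(800,232),TS(643,405),TS(398,190)],[(.065,.085,.022),(.065,-.085,.022),(-.065,-.085,.022),(-.065,.085,.022)]*2)],[.35,-.25,0])
def U(X): c,s=np.cos(u[2]),np.sin(u[2]); return [u[0]+c*X[0]-s*X[1],u[1]+s*X[0]+c*X[1],X[2]]
for n,X in dict(crest0=(0,-.038,.0875),grip=(-.0855,0,.052),mouth=(-.118,0,.052),head=(-.146,0,.065)).items():
    p=proj('top0',U(X)); q=proj('scene0',U(X)); print(n,np.round(U(X),4),((p-[280,205]+.5)*5-.5).round(),((q-[240,220]+.5)*5-.5).round())
E
```

```text
-x+y [0.542  0.1082 0.0704] [0.0022, 0.0022]
-x-y [ 0.5378 -0.0226  0.08  ] [0.0001, 0.0001]
+x-y [ 0.637  -0.0221  0.0738] [0.001, 0.001]
+x+y [0.6401 0.1052 0.0723] [0.0009, 0.0009]
gauge [0.5953 0.0779 0.0832] [0.0001, 0.0001]
wheelwin [0.589  0.0045 0.0777] [0.0004, 0.0004]
t1 [ 0.551  -0.2078  0.0154] [0.0016, 0.0016]
t2 [ 0.5734 -0.3744  0.0186] [0.0008, 0.0008]
t3 [ 0.4488 -0.3934  0.0131] [0.001, 0.001]
t4 [ 0.4264 -0.2268  0.0107] [0.0022, 0.0022]
[ 0.5888  0.0416 -0.0164] res [[0.6, -0.3], [-0.1, 0.1], [0.8, -0.3], [-0.2, -0.7], [-1.6, -1.5], [-0.0, 0.6], [1.3, -0.9], [-0.5, -1.7], [-0.1, 1.6], [-0.0, 0.4], [0.1, 0.7]]
[ 0.4979 -0.3008  0.1401] res [[0.9, -0.6], [0.9, -0.2], [1.6, 1.7], [1.3, 1.2], [-0.8, -1.5], [1.4, -0.6], [-0.0, -0.9], [-3.0, -1.8]]
crest0 [0.5882 0.0037 0.0875] [276. 156.] [410. 184.]
grip [0.5034 0.043  0.052 ] [193. 343.] [210. 267.]
mouth [0.4709 0.0436 0.052 ] [193. 411.] [152. 299.]
head [0.4429 0.044  0.065 ] [193. 470.] [ 99. 308.]
```

Both views agree: unit at (0.588, 0.042) with yaw about 0, box top measured at 0.070–0.080 m (0.078 given), and tray at (0.498, -0.301) with yaw 0.14. I'll move above the unit and refine with the wrist camera.

```bash
cat >> h.py <<'E'
def Q(yaw,flip=False,pitch=0):
    return (R.from_euler('z',yaw+(np.pi if flip else 0))*R.from_euler('x',np.pi)).as_quat()
E
python3 - <<'E'
from h import *
s=monitor.sense(); print(R.from_quat(s['ee_rot']).as_matrix().round(2).tolist())
for f in(0,1):
    print(f,[None if (q:=kinematics.ik(p,Q(-.01,f))) is None else np.round(q,2) for p in([.58,.004,.0875],[.503,.043,.033],[.425,.044,.033],[.498,-.3,.05])])
f=0 
q=[kinematics.ik([.46,.03,.25],Q(-.01,f)) for f in(0,1)]
print(q)
f=int(np.argmin([9 if a is None else abs(a[5]-s['joints'][5]) for a in q]))
env.reach([.46,.03,.26],Q(-.01,f)); snap('wrist','w1'); st()
V=np.load('pics/w1.npz')['view'];print(f,-V[:3,:3].T@V[:3,3])
a=cv2.imread('pics/w1.png'); cv2.imwrite('pics/w1v.png',cv2.resize(a,(800,600),interpolation=cv2.INTER_CUBIC))
E
```

```text
[[0.96, 0.27, -0.0], [0.27, -0.96, 0.0], [0.0, -0.0, -1.0]]
0 [array([-0.19,  0.58,  1.5 , -0.  ,  1.07,  1.39]), array([-0.15,  0.52,  1.77, -0.  ,  0.85,  1.43]), array([-0.17,  0.4 ,  2.  , -0.  ,  0.75,  1.41]), array([-0.74,  0.63,  1.52, -0.  ,  0.99,  0.84])]
1 [array([-0.19,  0.58,  1.5 ,  0.  ,  1.07, -1.76]), array([-0.15,  0.52,  1.77,  0.  ,  0.85, -1.71]), array([-0.17,  0.4 ,  2.  ,  0.  ,  0.75, -1.73]), array([-0.74,  0.63,  1.52,  0.  ,  0.99, -2.3 ])]
[array([-1.89921045e-01,  1.56145438e-01,  1.64720742e+00, -4.44089210e-16,
        1.33823979e+00,  1.39087528e+00]), array([-0.18992104,  0.15614544,  1.64720742,  0.        ,  1.33823979,
       -1.75071737])]
{'clock': np.float64(2.425), 'position': array([0.46 , 0.029, 0.26 ]), 'joints': array([-0.191,  0.149,  1.629, -0.   ,  1.363, -1.75 ]), 'contact_force': array([ 0.307, -0.291, -0.178]), 'finger_gap': np.float64(1.001), 'gripper_force': np.float64(0.0)}
1 [0.39461645 0.0309464  0.40160834]
```

View pics/w1v.png

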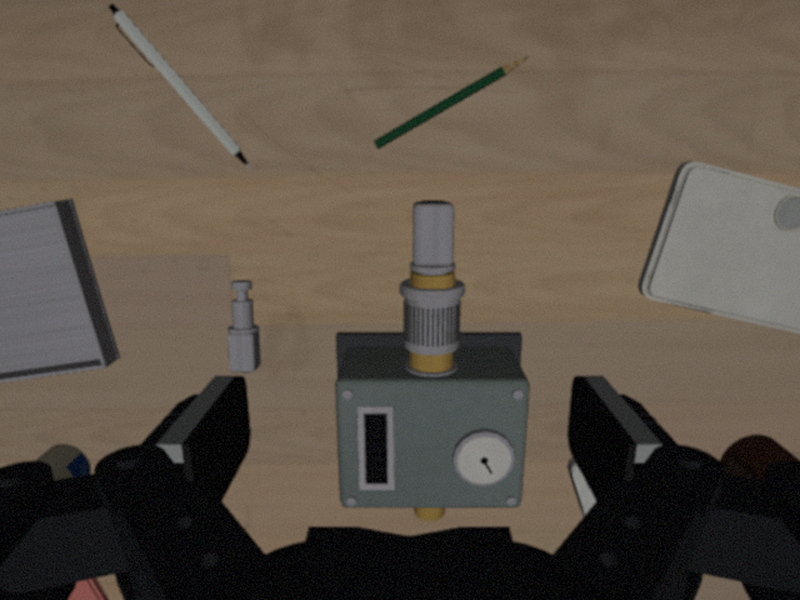

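The wrist view shows the unit with box-top corners at (338,378), (527,378), (523,506) and (340,506), slot centre at (376,448), and head end at (433,203). I'll do a combined fit.

```bash
python3 - <<'E'
from h import *
from scipy.optimize import least_squares
T=lambda u,v:np.array((280+(u+.5)/5-.5,205+(v+.5)/5-.5))
S=lambda u,v:np.array((240+(u+.5)/5-.5,220+(v+.5)/5-.5))
W=lambda u,v:np.array(((u+.5)*.8-.5,(v+.5)*.8-.5))
for n,o in dict(wheel=[('top0',T(273,158)),('scene0',S(410,196)),('w1',W(376,448))],gauge=[('top0',T(118,144)),('scene0',S(324,90)),('w1',W(484,459))],
 headend=[('top0',T(190,504)),('scene0',S(72,318)),('w1',W(433,203))], sleeveflange_front=[('top0',T(193,389)),('w1',W(432,284))]).items():
    print(n,tri(*o))
c=.05;y=.065;z=.078
obs=[('top0',T(53,264),(-c,y,z)),('top0',T(333,264),(-c,-y,z)),('top0',T(328,57),(c,-y,z)),('top0',T(60,57),(c,y,z)),('scene0',S(357,280),(-c,-y,z)),('scene0',S(524,190),(c,-y,z)),
('w1',W(338,378),(-c,-y,z)),('w1',W(527,378),(-c,y,z)),('w1',W(523,506),(c,y,z)),('w1',W(340,506),(c,-y,z)),('w1',W(337,333),(-.058,-.073,.003)),('w1',W(522,333),(-.058,.073,.003))]
Wd=lambda p,X:[p[0]+np.cos(p[2])*X[0]-np.sin(p[2])*X[1],p[1]+np.sin(p[2])*X[0]+np.cos(p[2])*X[1],X[2]]
for o in(obs,obs[6:],obs[:6]):
    r=least_squares(lambda p:np.concatenate([proj(v,Wd(p,X))-px for v,px,X in o]),[.588,.04,0],loss='soft_l1'); print(r.x.round(4),r.fun.reshape(-1,2).round(1).tolist())
E
```

```text
wheel (array([0.58956884, 0.00558172, 0.07638257]), [0.0012, 0.0006, 0.0013])
gauge (array([0.59550576, 0.07880572, 0.08233939]), [0.0009, 0.0005, 0.0012])
headend (array([0.42713128, 0.04531183, 0.0677132 ]), [0.0004, 0.0019, 0.0015])
sleeveflange_front (array([0.48082312, 0.04463215, 0.05395361]), [0.0012, 0.0012])
[ 0.5879  0.045  -0.0103] [[-0.7, 0.3], [-1.4, 0.3], [-0.8, -0.1], [-1.7, -0.2], [-1.1, -0.2], [0.1, -1.8], [-3.7, 0.2], [4.2, 0.2], [-0.1, 2.1], [-0.9, 2.3], [-1.1, -2.7], [-0.1, -2.6]]
[ 0.5879  0.0455 -0.011 ] [[-3.1, 0.1], [4.9, 0.2], [0.4, 2.1], [-0.4, 2.2], [-0.5, -2.8], [0.5, -2.6]]
[ 0.5879  0.0424 -0.0136] [[0.4, 0.2], [-0.3, 0.4], [0.4, -0.0], [-0.6, -0.3], [-0.5, 0.5], [0.8, -1.0]]
```

```bash
cat >> h.py <<'E'
u=np.array([.588,.044,-.011])
def U(x,y,z): c,s=np.cos(u[2]),np.sin(u[2]); return np.array([u[0]+c*x-s*y,u[1]+s*x+c*y,z])
DQ=Q(u[2],True)
E
python3 - <<'E'
from h import *
env.close_gripper(40)
env.reach(U(.010,-.038,.13),DQ); st()
print(env.movel(U(.010,-.038,.080),velocity=.03,guard=5)); st()
z=monitor.sense()['position'][2]
for x in(.005,0,-.005,-.010):
    env.movel(U(x,-.038,z-.0005),velocity=.03); s=monitor.sense(); print(s['position'].round(4),s['contact_force'].round(1))
env.movel(U(-.010,-.038,.13),velocity=.1)
env.movel(U(-.08,-.03,.26),velocity=.15); snap('wrist','w2'); st()
a=cv2.imread('pics/w2.png'); cv2.imwrite('pics/w2v.png',cv2.resize(a[200:460,220:480],(520,520),interpolation=cv2.INTER_CUBIC))
E
```

```text
{'clock': np.float64(3.975), 'position': array([0.598, 0.006, 0.131]), 'joints': array([-0.186,  0.559,  1.401,  0.   ,  1.18 , -1.746]), 'contact_force': array([-0.667,  1.052,  0.823]), 'finger_gap': np.float64(-0.001), 'gripper_force': np.float64(0.0)}
True
{'clock': np.float64(5.267), 'position': array([0.598, 0.006, 0.087]), 'joints': array([-0.186,  0.611,  1.44 ,  0.   ,  1.089, -1.746]), 'contact_force': array([0.946, 0.296, 5.155]), 'finger_gap': np.float64(0.002), 'gripper_force': np.float64(2.155)}
[0.5927 0.0059 0.0873] [-0.6 -0.2  5.6]
[0.5873 0.006  0.0869] [-0.8 -0.5  5.4]
[0.5828 0.006  0.0873] [-0.6  0.7  7. ]
[0.5774 0.0061 0.087 ] [-0.7 -0.4  6.6]
{'clock': np.float64(8.292), 'position': array([0.508, 0.015, 0.259]), 'joints': array([-0.202,  0.257,  1.499, -0.   ,  1.389, -1.761]), 'contact_force': array([ 0.275, -0.078, -0.444]), 'finger_gap': np.float64(-0.004), 'gripper_force': np.float64(0.0)}
```

View pics/w2v.png

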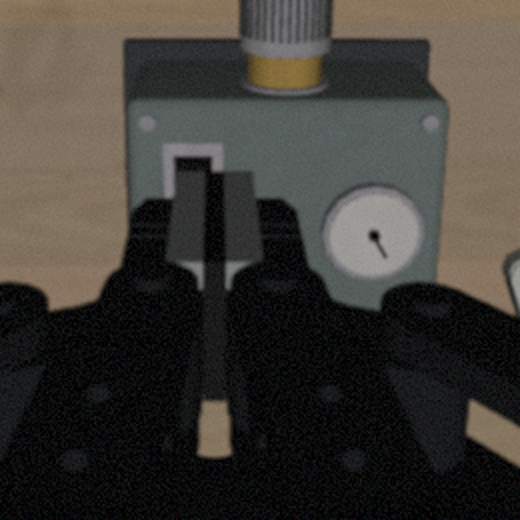

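Contact was at the expected crest height, but the fingers hide the wheel. I'll repeat strokes with a little more pressure, watching the drag force, then check from a clear viewpoint.

```bash
python3 - <<'E'
from h import *
for k in range(2):
    env.movel(U(.010,-.038,.1),velocity=.2)
    f0=monitor.sense()['contact_force']
    env.movel(U(.010,-.038,.080),velocity=.03,guard=8)
    z=monitor.sense()['position'][2]
    for x in(.005,0,-.005,-.011):
        env.movel(U(x,-.038,z-.001),velocity=.04); s=monitor.sense(); print(s['position'].round(4),(s['contact_force']-f0).round(1))
    env.movel(U(-.011,-.038,.1),velocity=.1)
env.movel(U(-.14,-.038,.24),velocity=.2); st(); snap('wrist','w3'); snap('top','t3')
a=cv2.resize(cv2.imread('pics/w3.png')[200:460,200:460],(520,520),interpolation=cv2.INTER_CUBIC)
b=cv2.resize(cv2.imread('pics/t3.png')[210:262,285:350],None,fx=4,fy=4,interpolation=cv2.INTER_CUBIC)
c=np.zeros((520,780,3),np.uint8);c[:,:520]=a;c[:208,520:]=b;cv2.imwrite('pics/w3v.png',c)
E
```

```text
[0.594  0.0059 0.0869] [ 1.2  1.5 11.2]
[0.5887 0.006  0.0871] [-0.3  0.7 13.9]
[0.583  0.0061 0.0864] [-2.7  1.2 10.9]
[0.5763 0.0061 0.0854] [-2.2  0.5  7.4]
[0.5937 0.0057 0.0873] [ 1.3 -0.4  5.9]
[0.5886 0.0057 0.0873] [ 1.3 -0.4  7.2]
[0.5836 0.0058 0.0872] [ 0.8 -1.2  6.8]
[0.5761 0.0062 0.0857] [-0.6  0.1 -0.3]
{'clock': np.float64(14.55), 'position': array([0.448, 0.008, 0.239]), 'joints': array([-0.246,  0.136,  1.699, -0.   ,  1.309, -1.806]), 'contact_force': array([ 0.158, -1.103, -0.01 ]), 'finger_gap': np.float64(0.001), 'gripper_force': np.float64(0.0)}
```

View pics/w3v.png

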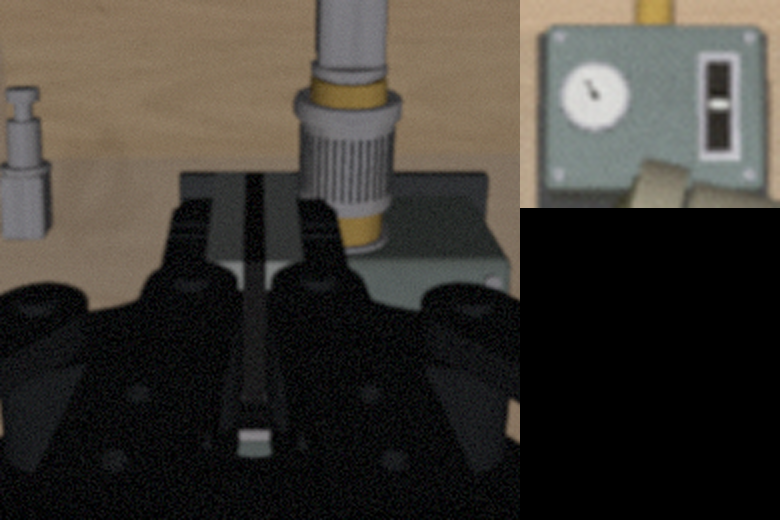

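The top crop shows the white rib at (718,104), with the slot spanning rows 55–158, so the wheel is essentially shut. I'll add one more short stroke to seat it, then do the sleeve.

```bash
python3 - <<'E'
from h import *
env.movel(U(.008,-.038,.1),velocity=.25)
env.movel(U(.008,-.038,.080),velocity=.03,guard=6)
z=monitor.sense()['position'][2]
env.movel(U(-.008,-.038,z-.001),velocity=.04); st()
env.movel(U(-.02,-.038,.11),velocity=.2)
env.movel(U(-.0855,0,.15),velocity=.2); env.release(); 
snap('top','t4'); b=cv2.imread('pics/t4.png')
print(env.movel(U(-.0855,0,.036),velocity=.12,guard=15)); st()
env.close_gripper(60); st()
p=monitor.sense()['position']
d=U(1,0,0)-U(0,0,0)
env.movel(p+.0125*d,velocity=.03); st(); env.hold(.5); snap('top','t5')
env.release(); env.hold(.3); st()
E
```

```text
{'clock': np.float64(16.65), 'position': array([0.58 , 0.006, 0.087]), 'joints': array([-0.192,  0.578,  1.5  , -0.   ,  1.066, -1.751]), 'contact_force': array([-1.108, -0.129,  6.353]), 'finger_gap': np.float64(0.002), 'gripper_force': np.float64(3.002)}
False
{'clock': np.float64(19.442), 'position': array([0.503, 0.045, 0.037]), 'joints': array([-0.143,  0.518,  1.769,  0.   ,  0.854, -1.703]), 'contact_force': array([-0.391,  0.088, -0.472]), 'finger_gap': np.float64(1.001), 'gripper_force': np.float64(0.0)}
{'clock': np.float64(19.95), 'position': array([0.503, 0.045, 0.036]), 'joints': array([-1.440e-01,  5.190e-01,  1.770e+00, -1.000e-03,  8.550e-01,
       -1.703e+00]), 'contact_force': array([-2.289, -2.939,  5.881]), 'finger_gap': np.float64(0.412), 'gripper_force': np.float64(59.744)}
{'clock': np.float64(20.525), 'position': array([0.514, 0.044, 0.036]), 'joints': array([-1.410e-01,  5.390e-01,  1.733e+00, -1.000e-03,  8.750e-01,
       -1.701e+00]), 'contact_force': array([-8.242, -1.583,  6.782]), 'finger_gap': np.float64(0.411), 'gripper_force': np.float64(60.019)}
{'clock': np.float64(21.925), 'position': array([0.515, 0.044, 0.037]), 'joints': array([-0.141,  0.54 ,  1.732,  0.   ,  0.872, -1.701]), 'contact_force': array([ 0.591,  0.231, -1.045]), 'finger_gap': np.float64(0.997), 'gripper_force': np.float64(0.0)}
```

```bash
python3 - <<'E'
from h import *
env.movel(U(-.0855,0,.15),velocity=.25); env.movel(U(-.15,0,.21),velocity=.25); snap('wrist','w6'); snap('top','t6'); st()
a=cv2.resize(cv2.imread('pics/w6.png')[80:400,190:490],(600,600),interpolation=cv2.INTER_CUBIC)[:600]
b=cv2.resize(cv2.imread('pics/t6.png')[210:320,290:350],None,fx=3,fy=3,interpolation=cv2.INTER_CUBIC)
c=np.zeros((600,780,3),np.uint8);c[:,:600]=a;c[:330,600:]=b;cv2.imwrite('pics/w6v.png',c)
E
```

```text
{'clock': np.float64(23.133), 'position': array([0.438, 0.046, 0.208]), 'joints': array([-0.163,  0.15 ,  1.767,  0.   ,  1.229, -1.723]), 'contact_force': array([-0.144,  0.142, -0.583]), 'finger_gap': np.float64(0.998), 'gripper_force': np.float64(0.0)}
```

View pics/w6v.png

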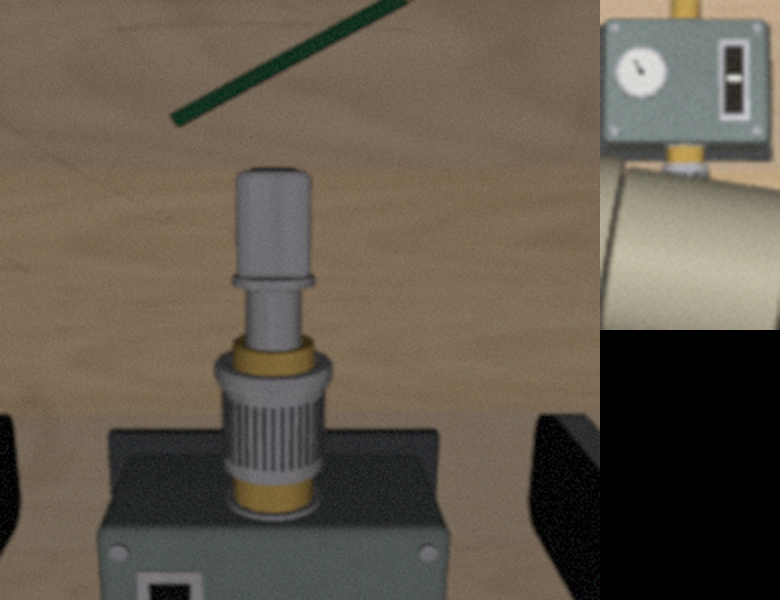

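The plug has popped out and the sleeve is home; the head end is at crop (273,172) and the flange at (273,280). I'll check the head position numerically, then grasp, draw it out and lift.

```bash
python3 - <<'E'
from h import *
for n,(a,b),z in(('end',(273,175),.057),('flange',(273,280),.064)):
    p=onz('w6',(190+a/2,80+b/600*320),z)-np.append(u[:2],0); c,s=np.cos(u[2]),np.sin(u[2]); print(n,(c*p[0]+s*p[1]).round(4),(-s*p[0]+c*p[1]).round(4))
E
```

```text
end -0.181 0.0007
flange -0.1434 0.0008
```

```bash
python3 - <<'E'
from h import *
env.movel(U(-.163,.0005,.10),velocity=.2)
print(env.movel(U(-.163,.0005,.033),velocity=.1,guard=15)); 
env.close_gripper(50); st()
p=monitor.sense()['position']; d=U(1,0,0)-U(0,0,0)
env.movel(p-.05*d,velocity=.06); st()
env.movel(p-.05*d+[0,0,.12],velocity=.15); st()
t=np.array([.498,-.301]); ty=.14; e=np.array([np.cos(ty),np.sin(ty)])
g=t-.024*e
env.reach([*g,.13],Q(ty,True)); st(); snap('wrist','w7')
a=cv2.imread('pics/w7.png'); cv2.imwrite('pics/w7v.png',a)
E
```

```text
False
{'clock': np.float64(25.225), 'position': array([0.425, 0.046, 0.033]), 'joints': array([-0.167,  0.397,  1.995,  0.   ,  0.751, -1.727]), 'contact_force': array([-1.226, -0.114,  2.954]), 'finger_gap': np.float64(0.291), 'gripper_force': np.float64(54.016)}
{'clock': np.float64(26.208), 'position': array([0.375, 0.047, 0.033]), 'joints': array([-0.189,  0.314,  2.132,  0.   ,  0.697, -1.748]), 'contact_force': array([-0.83 ,  0.367, -2.423]), 'finger_gap': np.float64(0.294), 'gripper_force': np.float64(53.442)}
{'clock': np.float64(27.158), 'position': array([0.375, 0.047, 0.152]), 'joints': array([-0.189,  0.078,  2.012,  0.   ,  1.055, -1.748]), 'contact_force': array([-0.268, -0.814, -1.322]), 'finger_gap': np.float64(0.298), 'gripper_force': np.float64(53.453)}
{'clock': np.float64(28.525), 'position': array([ 0.474, -0.303,  0.13 ]), 'joints': array([-0.777,  0.491,  1.515,  0.   ,  1.136, -2.489]), 'contact_force': array([ 0.434, -0.231, -1.269]), 'finger_gap': np.float64(0.293), 'gripper_force': np.float64(53.446)}
```

View pics/w7v.png

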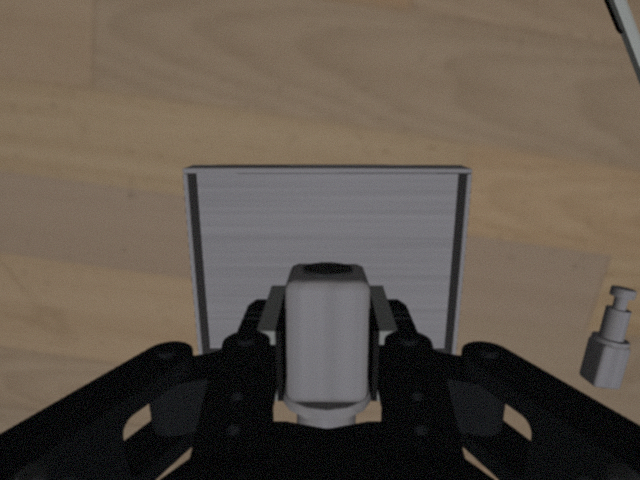

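The wrist picture shows the plug held by its head, centred over the tray and aligned with it (tray near rim at row 167, columns 184–470). I'll check the rim and lower.

```bash
python3 - <<'E'
from h import *
p=(onz('w7',(184,168),.022)+onz('w7',(470,168),.022))/2; ty=.14; e=np.array([np.cos(ty),np.sin(ty)])
t=p[:2]+.065*e; print('tray centre',t.round(4)); 
if np.linalg.norm(t-[.498,-.301])<.01: t=(t+[.498,-.301])/2
else: raise SystemExit
g=t-.024*e
env.movel([*g,.035],velocity=.1)
print(env.movel([*g,.004],velocity=.02,guard=3)); st()
env.release(); env.hold(.2)
p=monitor.sense()['position']
env.movel(p+[0,0,.12],velocity=.15); env.movel([.36,-.25,.22],velocity=.2); env.hold(.3); st()
snap('scene','s8');snap('top','t8')
a=cv2.resize(cv2.imread('pics/s8.png')[220:440,240:440],None,fx=2,fy=2,interpolation=cv2.INTER_CUBIC)
b=cv2.resize(cv2.imread('pics/t8.png')[205:315,290:500],None,fx=1.9,fy=1.9,interpolation=cv2.INTER_CUBIC)[:,:399]
c=np.zeros((440,800,3),np.uint8);c[:,:400]=a;c[:b.shape[0],400:400+b.shape[1]]=b;cv2.imwrite('pics/fin.png',c)
E
```

```text
tray centre [ 0.4999 -0.2987]
True
{'clock': np.float64(31.175), 'position': array([ 0.475, -0.303,  0.004]), 'joints': array([-0.776,  0.67 ,  1.6  , -0.   ,  0.871, -2.487]), 'contact_force': array([0.286, 0.383, 4.912]), 'finger_gap': np.float64(0.297), 'gripper_force': np.float64(54.133)}
{'clock': np.float64(34.183), 'position': array([ 0.36, -0.25,  0.22]), 'joints': array([-0.875,  0.133,  1.756, -0.   ,  1.255, -2.586]), 'contact_force': array([-0.605, -0.367,  0.227]), 'finger_gap': np.float64(1.002), 'gripper_force': np.float64(0.0)}
```

View pics/fin.png

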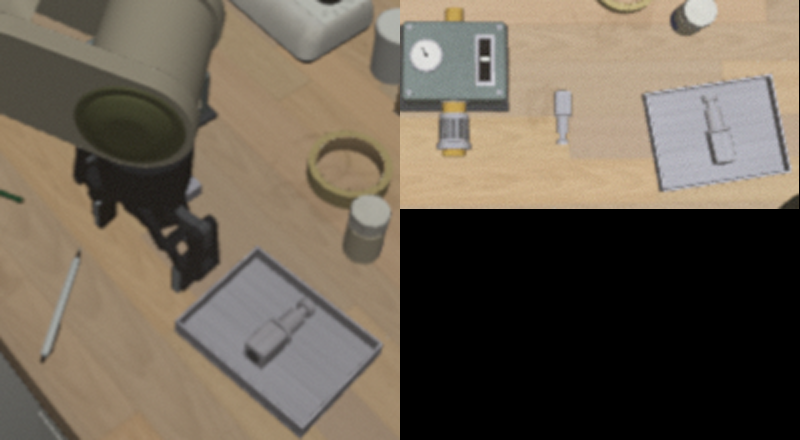

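The final pictures show the plug flat in the middle of the tray (fin crop (718,130)), the sleeve home, the white rib centred in the slot, and the arm clear.

```bash
python3 -c "
from h import *
print(job.hand_in())"
```

```text
the job is handed in; nothing more can be done
None
```

I handed the job in at about 34 s on the robot's clock, with no score reported back: the air is shut off, the sleeve sprang home after the plug popped out, and the plug lies flat in the tray with the arm clear of everything.

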